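# Tap the clamp wedge home

## Robot

A 6-joint arm with a two-finger parallel gripper is mounted at the origin on a cart in front of the work surface, level with it; the furniture and walls round the work are solid. World frame = base frame: x ahead of the robot, y to its left, z up, the work surface at z = 0. Lengths are in mm, angles in rad, forces in N, time in s.
With the tool pointing down it reaches from about 275 to 850 mm from the base axis. Payload 19 kg.
Tool frame: the origin (TCP) lies at the very end of the fingers, on their centre line; the grasp point (between the pads) lies 19 mm behind it (ctrl.tcp_to_grasp is the distance from the TCP to the grasp point, in mm); z points along the fingers, y is the line along which they close (so a half turn about z gives the same grasp; the last joint's range is limited). The gripper opens to 85 mm and grips with 20 to 120 N. Pads are 22 mm wide; open, the fingers measure 114 mm over their backs; the gripper's body (76 mm by 85 mm) begins 54 mm behind the grasp point. The pads swing forward as they close: fully open they stand 13 mm farther back than shut.
Start: joints at [-1.253, 0.15, 1.437, -0, 1.554, -0.134], TCP at [251.007, -517.287, 231.267] pointing down, gripper open.
Joint ranges: [-2.8, 2.8], [-0.68, 2.1], [0.12, 2.68], [-1.39, 4.53], [0.16, 2.79], [-2.81, 2.81]. Speed limits (rad/s): [1.89, 1.89, 2.22, 3.01, 3.01, 3.01].

## Interface

Orientations are given as a 3x3 rotation matrix whose columns are the frame's x, y, z axes.
In Python, from plant import ctrl gives the robot as it stands.
- The arm moves only by the shell command python3 -m jog 'ROWS' [FORCE]. ROWS is JSON, a list of rows, each a list of 3 entries, a list of its own where there are three numbers: the shift along the tool's x, y, z in units of 60 mm (1.0 is 60 mm), then the turn about the tool's z in units of 5 degrees (1.0 is 5 degrees), then the finger opening in mm, from 0 to 85.4. In form: [[[x, y, z], roll, jaw], ...]. A call has 1 to 20 rows; each row is the pose to reach, as a shift and turn from the pose commanded when the call began, along the tool's axes at that moment; what a row does not reach only later rows make up. A row lasts 1/8 s, in which the tool goes at most 62.5 mm and 10.7 degrees, less where a joint would pass 70% of its speed; a pose out of reach is approached as far as the arm can. A call with a gripper value outside its range is refused whole. The fingers move at their own pace and stop on an object; FORCE is the grip in N (left out, the last holds). Time passes only in rows, so rows that repeat a pose let the fingers close. It gives the time, the measured TCP pose, the force, the opening and the grip force at its end, in the units of the state.
- ctrl.observe(): the state, without advancing time (a new reading comes with each control period).
- ctrl.snapshot(name): name is "scene" or "top" or "wrist"; returns the picture (400x640x3 uint8, blue, green, red); there is no depth.
- ctrl.camera_info(name): a dict with "camera_matrix" (3x3 intrinsics, pixels), "xyz" and "rotation" of the camera in the world. Camera axes: x right, y up, looking along -z (the intrinsics and any distortion apply to the point x, -y, -z); pixel columns grow to the right and rows downward; lengths in mm; the calibration is good to about 2 mm. A picture is of the moment at which its call begins: read the wrist's pose just before it. camera_info takes no time and is no camera call; for the wrist camera it gives the pose at the moment of the call.
- ctrl.sign_off(): hands the job in; it is judged then, once.
Trained networks look in the newest picture that a camera, given by its name, has taken for a name from the list of things; names that differ only in an ending like _2 or _b are one class to them, and where a whole thing is asked for, a point or a joint stands for the part that bears it (a point fixed in the world has none). Each returns a list of dicts, best first, with "confidence" (0 to 1); they miss things now and then, are a little off and sometimes report something else, mostly with a low value. They report only what shows in the picture. A call takes as long as a camera call. They do not tell look-alikes from the thing itself.
- ctrl.regions_of(camera, name): "region" (400x640 bool, what is visible of it) and "centre" ([row, column] in pixels, amid what is visible of it).
The state is a dict: "t": time; "joint_pos": joint angles; "qd": joint speeds; "joint_efforts": joint torques, N m; "tcp_pos": TCP position; "orientation": TCP orientation; "wrist_force": force on the tool from outside, world axes, zero at the start; "torque": the same for the moment, N m; "gripper_width": opening from 0.0 (shut) to 1.0 (fully open); "grasp_force": force on a finger pad.
Only numpy, scipy, OpenCV 4.12 (cv2) and the standard library are available. Lean on these libraries where they do the work, as an engineer would, in place of code of your own. Each camera call takes 0.05 s, during which the arm holds its last target. There are 200 camera calls.

## Task

Clamp the small grey-tiled glass piece for gluing: take the wooden wedge from its holder and set it, thin end down, into the V-shaped slot of the wedge clamp, then pick up the stubby mallet and tap the wedge down gently with the mallet's head until it will go no further and the piece is held firmly. Do not drive it on after that, because the glass cracks, drive it tight only with the mallet and not with the hand, and at the end stand the mallet upright on the table and leave the wedge in. Leave the other things on the table where they are.

Things in the scene. Friction and masses are not known exactly. Their poses are not given: they have to be found in the camera images.
- clamp: Wooden wedge clamp, screwed to the table. Base 84 (x) x 190 (y) x 15 mm, origin in the middle of its underside, z up. Between two rails (reaching 35 mm above the table, 40 mm apart) stand, from -y to +y: stop block, slot, sliding jaw, glass piece, fence. Stop and jaw tops are 87 mm above the table.
- slot (a point): Middle of the slot's mouth, level with the tops of stop block and jaw; axes as the clamp's, y across the V from stop to jaw. Both faces lean outward 7.1 deg, like the wedge's. Mouth 16 to 17.5 mm along y, 40 mm along x. The wedge set in loosely stops with its thin end 24 to 30 mm below this point, 0 to 1 mm to +y of it.
- jaw: Sliding jaw, a wooden block 39 mm across. Axes as the clamp's, origin in the clamp's middle on top of its base. Slides only along y (friction about 4 N), pushed to +y 1 mm per 4 mm of wedge descent. The fence is screwed down elsewhere each time and the piece lies loose, so the loose wedge goes down another 8 to 38 mm until the piece is pinched.
- piece: The work: grey glazed strips on green glass, 34 (x) x 30 (y) x 8 mm, origin in the middle of its underside. It lies loose on the clamp's base between jaw and fence. It cracks when squeezed by more than 35 N; the squeeze is about 0.5 to 0.8 of the push on the wedge.
- wedge: Dark hardwood wedge, 60 g, thin end down in a holder. 90 mm high (z up), 34 mm wide along x (parallel sides: grasp these in the upper 35 mm), 10 mm thick along y at the thin end, 32.5 at the top, same both ways round. Origin: middle of the thin end. Sliding in takes 4 to 8 N; once the piece is pinched the force climbs. A push of 13 to 25 N seats it; it stays put.
- holder: Small plywood holder, fixed, 66 x 54 x 38 mm, origin in the middle of its underside; the wedge stands in its pocket (40 x 22 mm, 30 mm deep).
- mallet: Stubby wooden mallet standing upright on its head: head a cylinder of 44 mm diameter and 40 mm height, above it a round handle of 22 mm diameter and 62 mm height (102 mm in all). Origin in the middle of the underside of the head, z up along the handle. 150 g. Held by the handle from above, the underside of the head taps the wedge.
- glue_tube: Bystander: tube of craft glue, 32 x 119 x 24 mm, lying near the front edge.
- copper_strip: Bystander: strip of three copper tiles, 21 x 56 x 7 mm, lying in front of the clamp.
- tweezers: Bystander: steel tweezers, 13 x 121 x 9 mm, lying near the front edge.
- lemon: Bystander: three lemon glass blocks in a row, 58 x 25 x 7 mm, behind the clamp.
Not all that is in view belongs to the job. Leave any blue, orange or yellow look-alike of the mallet alone.

How it is judged (in metres and radians):
On the way, in this order (a step that is already met when the one before it is completed fails the run):
1. the wedge stands released in the slot (thin end 10 to 45 mm below the mouth), not yet driven tight (z of wedge in the frame of slot between -0.045 and -0.01 m and horizontal distance between wedge and slot below 0.01 m and angle between wedge's own z axis and vertical below 0.2 rad and contact force between the fingers and wedge below 0.3 N and contact force between jaw and piece below 3 N), for 0.2 s.
2. the mallet, pressing on the wedge, has driven it until the jaw squeezes the piece (contact force between mallet and wedge above 3 N and contact force between jaw and piece above 5 N).
At the end, for the whole second after the job is handed in: The wedge stands upright in the slot (within 9 deg, within 12 mm of the slot's middle) and at rest, the jaw squeezes the piece with more than 5 N, and the mallet stands upright and at rest on its head on the table (contact force between jaw and piece above 5 N and horizontal distance between wedge and slot below 0.012 m and angle between wedge's own z axis and vertical below 0.15 rad and linear speed of each of wedge, mallet below 0.02 m/s and angle between mallet's own z axis and vertical below 0.1 rad and height (world z) of mallet below 0.006 m); the robot touches nothing.
It fails at once if the glass piece is squeezed by the jaw with more than 35 N and cracks (contact force between jaw and piece above 35 N).
It fails at once if the hand touches the wedge while the jaw squeezes the piece: it must be driven tight with the mallet (contact force between the fingers and wedge above 1 N and contact force between jaw and piece above 3 N).
It fails at once if a bystander is moved by more than 30 mm (distance of any of glue_tube, copper_strip, tweezers, lemon from where it was at the start of the episode above 0.03 m).
It also fails if it takes over 64 s, if anything falls off the work surface, if the arm or the gripper's body presses on something with over 40 N, if the wrist force passes 120 N, or if a joint passes its speed limit or range.

## Working session

There is one attempt and no reset: what is moved stays moved. The work goes in short steps, Python scripts to look and compute and a shell command to move; the robot and the scene stay as the last step left them, time stands still between calls to the robot, and variables do not carry over. Pictures are saved under pics/ and viewed, at most 10 in all, crops included, and the job is handed in when it is done.

```bash
mkdir -p pics; ls; cat > h.py <<'E'
import numpy as np,cv2
from plant import ctrl
def info(n):
    c=ctrl.camera_info(n);return np.array(c["camera_matrix"]),np.array(c["xyz"]),np.array(c["rotation"]),c
def ray(ci,px,z):
    K,t,R,_=ci;u,v=px
    d=np.linalg.inv(K)@[u,v,1];d=R@[d[0],-d[1],-d[2]]
    return t+d*(z-t[2])/d[2]
def proj(ci,P):
    K,t,R,_=ci;p=R.T@(np.array(P)-t);p=K@[p[0],-p[1],-p[2]];return p[:2]/p[2]
E
python3 - <<'E'
from h import *
for n in ("scene","top"):
    im=ctrl.snapshot(n);cv2.imwrite(f"pics/{n}0.png",im)
    ci=info(n);print(n,ci[3])
    for o in ("clamp","wedge","holder","mallet","jaw","piece"):
        for r in ctrl.regions_of(n,o)[:3]:
            ys,xs=np.where(r["region"]);
            if len(xs)==0: continue
            print(o,round(r["confidence"],2),np.round(r["centre"]),"box u",xs.min(),xs.max(),"v",ys.min(),ys.max(),cv2.minAreaRect(np.c_[xs,ys].astype(np.float32)))
print(ctrl.observe())
E
```

```text
pics
scene {'camera_matrix': array([[473.21905162,   0.        , 322.00429346],
       [  0.        , 473.21905162, 205.12534197],
       [  0.        ,   0.        ,   1.        ]]), 'xyz': array([-225.74415759, 1097.79590341, 1117.851441  ]), 'rotation': array([[-0.78665688,  0.40736742, -0.46392105],
       [-0.6171468 , -0.49774006,  0.60941337],
       [ 0.01734306,  0.76570661,  0.64295614]])}
clamp 0.89 [210. 339.] box u 306 361 v 188 233 ((334.10003662109375, 211.2000274658203), (29.068883895874023, 58.13776779174805), 63.43495178222656)
wedge 0.68 [166. 390.] box u 386 397 v 157 174 ((391.5, 165.5), (17.0, 11.0), 90.0)
holder 0.72 [176. 387.] box u 379 398 v 167 185 ((388.25, 176.25), (19.606117248535156, 15.495159149169922), 18.43494987487793)
mallet 0.8 [282. 243.] box u 237 253 v 265 294 ((245.0, 279.5), (29.0, 16.0), 90.0)
mallet 0.71 [250. 279.] box u 270 284 v 232 260 ((277.0, 246.0), (28.0, 14.0), 90.0)
mallet 0.68 [329. 261.] box u 253 268 v 310 340 ((260.5, 325.0), (30.0, 15.0), 90.0)
jaw 0.86 [205. 333.] box u 328 344 v 194 215 ((336.0, 204.5), (21.0, 16.0), 90.0)

[... 1377 characters left out ...]
7e+00, -1.34007736e-01]), 'qd': array([-0.00271094,  0.00071892,  0.00204303,  0.00254025, -0.0008943 ,
       -0.000307  ]), 'joint_efforts': array([ 3.91330628e-03, -7.12652349e+01, -5.70978355e+01,  1.26736572e-04,
        1.24816481e-03, -8.80674111e-05]), 'tcp_pos': array([ 251.01827363, -517.28746939,  231.27641932]), 'orientation': array([[ 8.99648381e-01,  4.36615149e-01, -4.72124323e-05],
       [ 4.36615152e-01, -8.99648377e-01,  8.18781369e-05],
       [-6.72535313e-06, -9.42751966e-05, -9.99999996e-01]]), 'wrist_force': array([ 0.5067801 , -0.61785849, -0.21540558]), 'torque': array([-0.0314107 , -0.0176057 ,  0.09953849]), 'grasp_force': 0.0, 'gripper_width': 0.9966722787426953}
```

```bash
python3 - <<'E'
from h import *
im=cv2.imread("pics/top0.png")[150:280,150:480];cv2.imwrite("pics/a.png",cv2.resize(im,None,fx=2.4,fy=2.4,interpolation=cv2.INTER_CUBIC))
im=cv2.imread("pics/scene0.png")[130:350,210:420];cv2.imwrite("pics/b.png",cv2.resize(im,None,fx=2.7,fy=2.7,interpolation=cv2.INTER_CUBIC))
t=info("top");s=info("scene")
def tri(a,b):
    A=ray(t,a,0);B=ray(s,b,0);d1=A-t[1];d2=B-s[1]
    X=np.linalg.lstsq(np.c_[d1,-d2],s[1]-t[1],rcond=None)[0];return np.round((t[1]+d1*X[0]+s[1]+d2*X[1])/2)
print("wedge top tri",tri((437,208),(391.5,165)))
print("wedge z~100",ray(t,(437,208),98),"holder z20",ray(t,(432.5,209.5),20))
print("clamp z40",ray(t,(338.5,201),30),"jaw z87",ray(t,(341.5,200),75),"piece",ray(t,(329,199),19))
for p in ((210.5,199.5),(183,244.5),(234.5,186)):print("top mallet",ray(t,p,50))
for p in ((245,279.5),(277,246),(260.5,325)):print("scene mallet",ray(s,p,50))
E
```

```text
wedge top tri [ 474. -257.   67.]
wedge z~100 [ 470.98153711 -247.32124876   98.        ] holder z20 [ 473.65020183 -255.63241267   20.        ]
clamp z40 [505.49517255  65.93763566  30.        ] jaw z87 [503.34091484  58.73411225  75.        ] piece [514.05222663  97.59941736  19.        ]
top mallet [513.12385305 491.58037354  50.        ]
top mallet [366.00273404 578.26686164  50.        ]
top mallet [557.50911141 412.90275973  50.        ]
scene mallet [510.06962985 497.38585073  50.        ]
scene mallet [530.80642581 334.96340122  50.        ]
scene mallet [363.38385436 584.83080049  50.        ]
```

View pics/a.png

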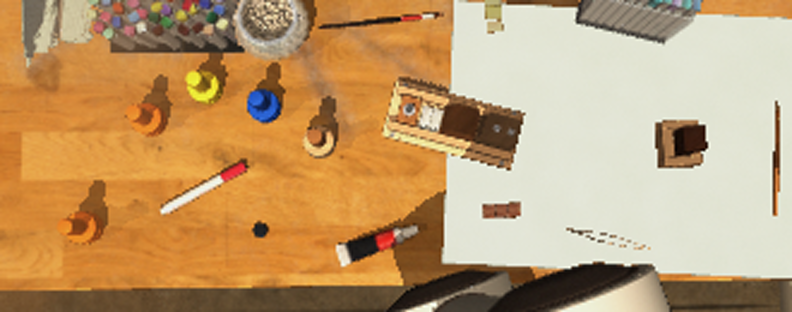

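View pics/b.png

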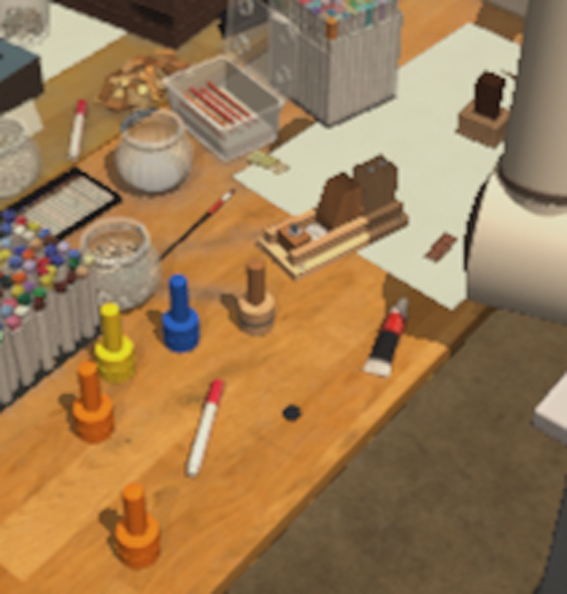

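The wooden mallet is at crop a (320,140), which is top pixel about (283,208). The wedge and holder are at (685,142). The clamp has its fence to the left, and its stop is at (500,130), turned about -14 deg.

```bash
python3 - <<'E'
from h import *
c=info("wrist");o=ctrl.observe();R=o["orientation"]
print(c[0],np.round(R.T@(c[1]-o["tcp_pos"]),1),np.round(R.T@c[2],3))
t=info("top");s=info("scene")
print("mallet", ray(t,(283,208),50),ray(s,(304.6,241),50))
E
python3 -m jog '[[[5.2,-2.3,0.5],0,85],[[5.2,-2.3,0.5],0,85],[[5.2,-2.3,0.5],0,85],[[5.2,-2.3,0.5],0,85],[[5.2,-2.3,0.5],0,85],[[5.2,-2.3,0.5],0,85],[[5.2,-2.3,0.5],0,85],[[5.2,-2.3,0.5],0,85]]'
```

```text
[[326.12365136   0.         318.81140304]
 [  0.         326.12365136 201.56578743]
 [  0.           0.           1.        ]] [  82.1    0.3 -142.8] [[ 0.     0.948  0.317]
 [ 1.    -0.    -0.   ]
 [-0.     0.317 -0.948]]
mallet [481.90706018 251.86771176  50.        ] [477.34371069 262.28265391  50.        ]
t: 1.7
tcp_pos: [471.2, -257.2, 201.3]
orientation: [[0.9, 0.437, -0.0], [0.437, -0.9, -0.0], [-0.0, 0.0, -1.0]]
wrist_force: [0.2, -1.0, -0.5]
gripper_width: 0.994
grasp_force: 0.0
```

```bash
python3 - <<'E'
from h import *
ci=info("wrist");im=ctrl.snapshot("wrist");cv2.imwrite("pics/w1.png",im)
for o in ("wedge","holder"):
    for r in ctrl.regions_of("wrist",o)[:2]:
        m=r["region"];ys,xs=np.where(m);c,_=cv2.findContours(m.astype(np.uint8),0,2);c=max(c,key=cv2.contourArea)
        ap=cv2.approxPolyDP(c,6,True)[:,0];print(o,r["confidence"],r["centre"],ap.tolist())
E
```

```text
wedge 0.65 [189.5, 320.3] [[320, 156], [294, 206], [327, 219], [344, 185]]
wedge 0.32 [36.3, 65.1] [[0, 53], [88, 95], [131, 25], [103, 0], [0, 0]]
holder 0.89 [162.3, 314.9] [[353, 151], [307, 131], [282, 196], [294, 200], [319, 155], [345, 183]]
```

View pics/w1.png

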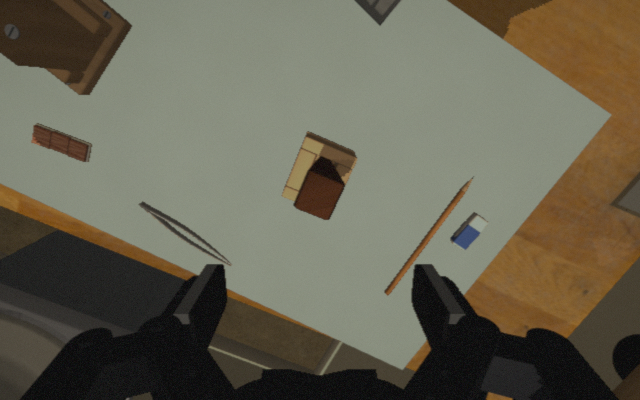

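The wedge's top face has corners (308,167), (344,183), (328,219) and (295,206). The side face that narrows downward faces up the image, so the parallel sides and the wedge's x run along (25,-65) in the image.

```bash
python3 - <<'E'
from h import *
ci=info("wrist");o=ctrl.observe();R=o["orientation"]
P=[ray(ci,p,98) for p in ((308,167),(344,183),(328,219),(295,206))]
c=np.mean(P,0);print("wedge",c,[np.linalg.norm(P[i]-P[i-1]) for i in range(4)])
for d in (P[0]-P[3],P[1]-P[2]):print(np.degrees(np.arctan2(d[1],d[0])))
H=[ray(ci,p,38) for p in ((282,196),(307,131),(353,151))]
d=H[1]-H[0];e=H[2]-H[1];print("holder",np.linalg.norm(d),np.linalg.norm(e),np.degrees(np.arctan2(d[1],d[0])),np.degrees(np.arctan2(-e[0],e[1])),"ctr",(H[0]+H[2])/2)
print("tool y",np.degrees(np.arctan2(R[1,1],R[0,1])),"shift tool",R.T@(c-o["tcp_pos"]))
E
```

```text
wedge [ 476.49634079 -255.4923349    98.        ] [np.float64(33.52145572118807), np.float64(30.74982957827193), np.float64(32.575232382389096), np.float64(28.746793597761517)]
7.159345457398445
3.7752781569479232
holder 67.82241855074652 46.896378722231496 3.8952377696666636 -177.42536004482648 ctr [ 477.22888217 -252.98150205   38.        ]
tool y -64.18836538950312 shift tool [  5.93553761   0.39066575 103.4052438 ]
```

```bash
python3 -m jog '[[[0.1,0,0.8],-13.7,85],[[0.1,0,0.8],-13.7,85],[[0.1,0,0.8],-13.7,85],[[0.1,0,0.8],-13.7,85],[[0.1,0,0.8],-13.7,85],[[0.1,0,0.8],-13.7,85],[[0.1,0,0.8],-13.7,85],[[0.1,0,0.8],-13.7,85]]'
python3 - <<'E'
from h import *
ci=info("wrist");im=ctrl.snapshot("wrist");cv2.imwrite("pics/w2.png",im)
R=ctrl.observe()["orientation"];print(ctrl.observe()["joint_pos"],np.degrees(np.arctan2(R[1,1],R[0,1])))
for r in ctrl.regions_of("wrist","wedge")[:2]:
        m=r["region"];c,_=cv2.findContours(m.astype(np.uint8),0,2);c=max(c,key=cv2.contourArea)
        print(r["confidence"],r["centre"],cv2.approxPolyDP(c,5,True)[:,0].tolist())
E
```

```text
t: 2.85
tcp_pos: [476.5, -254.9, 153.4]
orientation: [[-0.075, 0.997, 0.0], [0.997, 0.075, -0.0], [-0.0, 0.0, -1.0]]
wrist_force: [0.0, -0.1, -0.0]
gripper_width: 0.995
grasp_force: 0.0
[-6.33620441e-01  1.18006738e-01  1.63330110e+00  4.66922086e-05
  1.39027107e+00 -7.07442965e-01] 4.229238747868891
0.76 [214.3, 312.0] [[298, 183], [290, 201], [290, 240], [337, 245], [342, 202], [335, 184]]
```

View pics/w2.png

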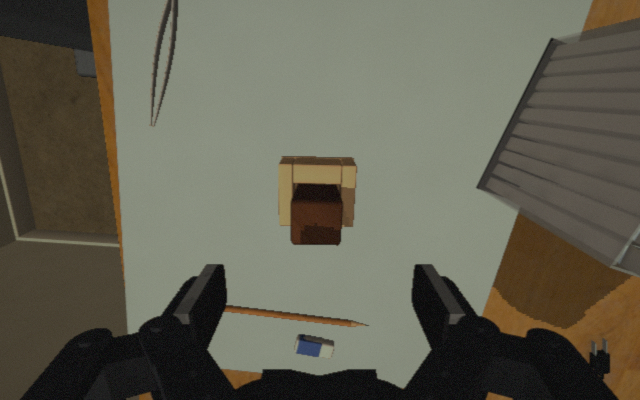

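The wedge is square to the fingers, with its top face spanning u 290 to 342 and v 202 to 245 and its wide face toward the image top.

```bash
python3 - <<'E'
from h import *
ci=info("wrist");o=ctrl.observe();R=o["orientation"]
P=[ray(ci,p,98) for p in ((290.5,202),(342,202),(341,245),(290.5,243))]
c=np.mean(P,0);print(c,[np.linalg.norm(P[i]-P[i-1]) for i in range(4)],R.T@(c-o["tcp_pos"]))
E
python3 -m jog '[[[-0.02,0,0.8],0,85],[[-0.02,0,1.52],0,85],[[-0.02,0,1.52],0,85]]'
```

```text
[ 475.48240503 -254.82597036   98.        ] [np.float64(28.956094263757496), np.float64(33.01344652690065), np.float64(30.422279479594337), np.float64(33.858704516913996)] [-3.56336027e-02 -1.14065655e+00  5.53411653e+01]
t: 3.32
tcp_pos: [475.5, -254.7, 59.8]
orientation: [[-0.075, 0.997, -0.004], [0.997, 0.075, 0.003], [0.003, -0.004, -1.0]]
wrist_force: [-0.1, -0.4, 1.0]
gripper_width: 0.995
grasp_force: 0.0
```

```bash
python3 -m jog '[[[0,0,0],0,20],[[0,0,0],0,20],[[0,0,0],0,20],[[0,0,0],0,20],[[0,0,0],0,20],[[0,0,0],0,20],[[0,0,-0.3],0,20],[[0,0,-0.8],0,20],[[0,0,-1.6],0,20],[[0,0,-2.4],0,20],[[0,0,-2.6],0,20],[[0,0,-2.6],0,20]]' 40
```

```text
t: 4.82
tcp_pos: [477.0, -255.6, 219.0]
orientation: [[-0.076, 0.997, 0.001], [0.997, 0.076, -0.001], [-0.001, 0.001, -1.0]]
wrist_force: [-0.6, -0.1, -0.5]
gripper_width: 0.393
grasp_force: 46.7
```

```bash
python3 -m jog '[[[3.4,0.35,0],3.8,20],[[3.4,0.35,0],3.8,20],[[3.4,0.35,0],3.8,20],[[3.4,0.35,0],3.8,20],[[3.4,0.35,0],3.8,20],[[3.4,0.35,0],3.8,20]]'
python3 - <<'E'
from h import *
t=info("top");print("slot rough",ray(t,(350.8,202),87))
ci=info("wrist");im=ctrl.snapshot("wrist");cv2.imwrite("pics/w3.png",im)
for o in ("jaw","clamp","piece"):
    for r in ctrl.regions_of("wrist",o)[:2]:
        m=r["region"];c,_=cv2.findContours(m.astype(np.uint8),0,2);c=max(c,key=cv2.contourArea)
        print(o,r["confidence"],r["centre"],cv2.approxPolyDP(c,5,True)[:,0].tolist())
E
```

```text
t: 5.58
tcp_pos: [482.0, -50.9, 217.3]
orientation: [[0.252, 0.968, -0.001], [0.968, -0.252, 0.0], [-0.0, -0.001, -1.0]]
wrist_force: [0.5, -0.2, -0.9]
gripper_width: 0.391
grasp_force: 46.7
slot rough [495.00514617  29.48537207  87.        ]
jaw 0.63 [55.5, 311.0] [[293, 27], [288, 77], [294, 88], [332, 90], [336, 30]]
jaw 0.53 [79.4, 313.3] [[271, 0], [275, 148], [307, 157], [350, 151], [359, 0], [331, 0], [328, 28], [294, 27], [292, 0]]
clamp 0.69 [78.4, 309.6] [[270, 0], [275, 149], [305, 157], [351, 150], [359, 0], [330, 0], [328, 28], [295, 27], [292, 0]]
piece 0.69 [17.7, 312.5] [[294, 0], [294, 26], [330, 26], [330, 0]]
```

View pics/w3.png

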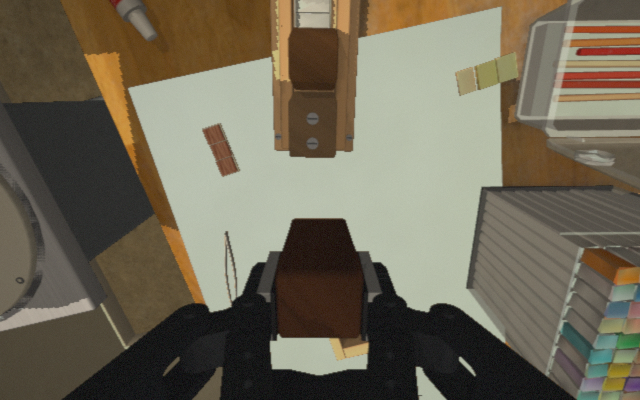

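```bash
python3 - <<'E'
from h import *
im=cv2.imread("pics/w3.png")[0:165,250:380];im=cv2.convertScaleAbs(im,alpha=2.2,beta=10)
cv2.imwrite("pics/w3c.png",cv2.resize(im,None,fx=3.6,fy=3.6,interpolation=cv2.INTER_CUBIC))
E
```

```text
(no output)
```

View pics/w3c.png

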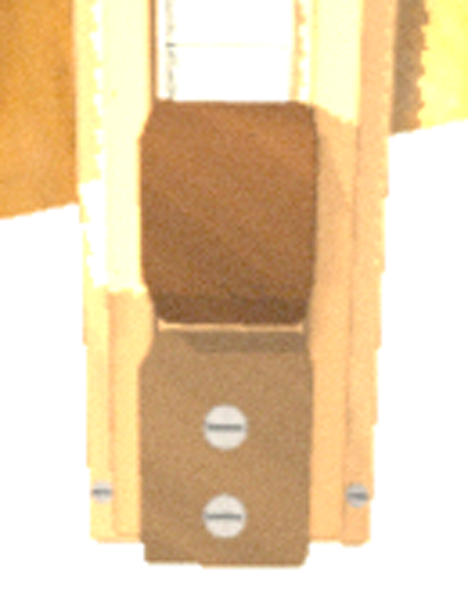

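The slot mouth shows between the jaw-top edge (v≈81.7) and the stop-top edge (v≈98), with u from 290 to 336.5. The V faces show as darker bands.

```bash
python3 - <<'E'
from h import *
ci=info("wrist");o=ctrl.observe();R=o["orientation"]
f=lambda x,y,z=87:ray(ci,(250+x/3.6-0.36,y/3.6-0.36),z)
J=[f(146,293),f(312,295)];S=[f(143,353),f(310,353)]
c=np.mean(J+S,0);print("slot",c,"mouth",np.linalg.norm(np.mean(J,0)-np.mean(S,0)),"len",np.linalg.norm(J[1]-J[0]))
a=np.mean(J,0)-np.mean(S,0);print("yaw from y",np.degrees(np.arctan2(-a[0],a[1])))
sc=f(357,495,30)-f(101,491,30);b=[f(143,353),f(144,562)];e=[f(310,353),f(306,565)]
ang=lambda d:np.degrees(np.arctan2(d[1],d[0]))
print("yaws",ang(sc),ang(b[0]-b[1])-90,ang(e[0]-e[1])-90, "tool y",ang(R[:,1]))
q=np.mean([f(143,353),f(310,353),f(306,565),f(145,562)],0);print("stop top len",np.linalg.norm(b[0]-b[1]))
print("tool",R.T@(c-o["tcp_pos"]))
# held wedge: top face corners in image, z = ?
h=o["tcp_pos"][2]
for z in (h+36,h+38):
  W=[ray(ci,p,z) for p in ((276,284),(362,283),(360,337),(278,337))];w=np.mean(W,0);print("wedge held tool",R.T@(w-o["tcp_pos"]),[round(np.linalg.norm(W[i]-W[i-1]),1) for i in range(4)])
B=[ray(ci,p,h-52) for p in ((291,219),(347,219))];print("thin edge tool",[R.T@(x-o["tcp_pos"]) for x in B])
E
```

```text
slot [499.52630577  30.79672069  87.        ] mouth 12.315678536882857 len 36.3155867884797
yaw from y -17.588188084013822
yaws -15.554236003599689 -16.026497327206243 -14.862887332337678 tool y -14.684862867818662
stop top len 46.763459336182194
tool [ 83.77752604  -3.98743244 130.80548842]
wedge held tool [  0.94087361   0.76955103 -36.00040562] [np.float64(24.5), np.float64(32.4), np.float64(24.9), np.float64(32.9)]
wedge held tool [  2.45143476   0.76776869 -38.00032431] [np.float64(24.0), np.float64(31.8), np.float64(24.5), np.float64(32.3)]
thin edge tool [array([  4.62740695, -17.12934092,  52.01026442]), array([ 4.64190051, 18.78924763, 51.98927832])]
```

```bash
python3 -m jog '[[[1.41,-0.08,0],0.1,20],[[1.41,-0.08,0],0.1,20],[[1.41,-0.08,0.4],0.1,20],[[1.41,-0.08,0.8],0.1,20],[[1.41,-0.08,1.2],0.1,20],[[1.41,-0.08,1.35],0.1,20],[[1.41,-0.08,1.45],0.1,20],[[1.41,-0.08,1.5],0.1,20]]'
```

```text
t: 6.78
tcp_pos: [499.2, 32.4, 128.5]
orientation: [[0.261, 0.965, 0.001], [0.965, -0.261, -0.0], [0.0, 0.001, -1.0]]
wrist_force: [1.0, -2.2, 0.3]
gripper_width: 0.391
grasp_force: 46.8
```

```bash
python3 -m jog '[[[0,0,0.06],0,20],[[0,0,0.1],0,20],[[0,0,0.14],0,20],[[0,0,0.17],0,20],[[0,0,0.17],0,20]]'
```

```text
t: 7.4
tcp_pos: [498.9, 32.6, 117.7]
orientation: [[0.261, 0.965, -0.0], [0.965, -0.261, 0.0], [0.0, -0.0, -1.0]]
wrist_force: [1.5, -4.6, -2.2]
gripper_width: 0.392
grasp_force: 46.8
```

```bash
python3 -m jog '[[[-0.02,0,0],0,20],[[-0.03,0,0.02],0,20],[[-0.03,0,0.04],0,20]]'
```

```text
t: 7.78
tcp_pos: [498.5, 31.0, 115.4]
orientation: [[0.261, 0.965, -0.0], [0.965, -0.261, 0.0], [0.0, -0.0, -1.0]]
wrist_force: [0.0, -0.1, -0.9]
gripper_width: 0.393
grasp_force: 46.7
```

Free now. I'll release it, back up, and check.

```bash
python3 -m jog '[[[0,0,0],0,45],[[0,0,0],0,60],[[0,0,0],0,75],[[0,0,0],0,75],[[0,0,0],0,75],[[0,0,-0.7],0,75],[[0,0,-1.4],0,75],[[0,0,-2],0,75],[[-0.8,0,-2.3],0,75],[[-0.8,0,-2.3],0,75],[[-0.8,0,-2.3],0,75]]'
python3 - <<'E'
from h import *
ci=info("wrist");o=ctrl.observe();im=ctrl.snapshot("wrist");cv2.imwrite("pics/w4.png",im)
s=ctrl.snapshot("scene");a=im[0:400,150:490];b=cv2.resize(s[150:290,270:400],None,fx=2.85,fy=2.85,interpolation=cv2.INTER_CUBIC)
cv2.imwrite("pics/c4.png",np.hstack([a,b[:400-1+0] if b.shape[0]==400 else cv2.resize(b,(370,400))])[:, :800]) if False else cv2.imwrite("pics/c4.png",np.hstack([a,cv2.resize(b,(370,400))]))
for r in ctrl.regions_of("wrist","wedge")[:1]:
        m=r["region"];c,_=cv2.findContours(m.astype(np.uint8),0,2);c=max(c,key=cv2.contourArea)
        print(r["confidence"],r["centre"],cv2.approxPolyDP(c,5,True)[:,0].tolist())
print(o["tcp_pos"])
E
```

```text
t: 9.15
tcp_pos: [485.9, -15.4, 253.2]
orientation: [[0.261, 0.965, -0.0], [0.965, -0.261, 0.0], [0.0, -0.0, -1.0]]
wrist_force: [0.5, 1.1, -0.3]
gripper_width: 0.88
grasp_force: 0.0
0.77 [134.5, 319.0] [[298, 117], [300, 157], [341, 155], [340, 116]]
[485.93831095 -15.38131617 253.22539764]
```

View pics/c4.png

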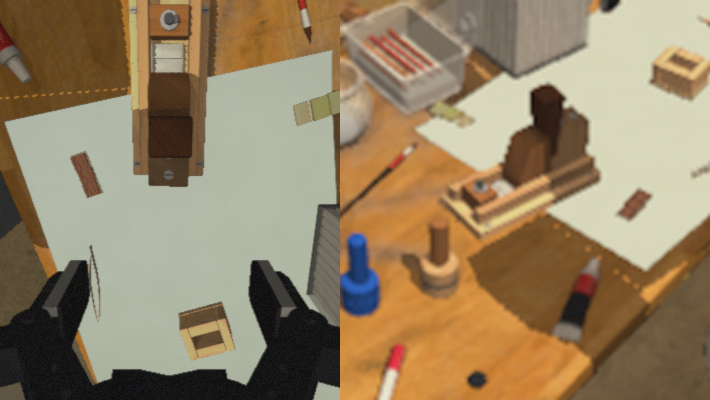

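The wedge stands upright in the slot, with its top face at about u 298-341 and v 117-156. The holder is empty and the bystanders are undisturbed. Next is the mallet.

```bash
python3 -m jog '[[[4.2,-1.25,0.5],0,75],[[4.2,-1.25,0.5],0,75],[[4.2,-1.25,0.5],0,75],[[4.2,-1.25,0.5],0,75],[[4.2,-1.25,0.5],0,75],[[4.2,-1.25,0.5],0,75],[[4.2,-1.25,0.5],0,75]]'
python3 - <<'E'
from h import *
K=np.load
ci=info("wrist");o=ctrl.observe();R=o["orientation"];im=ctrl.snapshot("wrist");cv2.imwrite("pics/w5.png",im)
for r in ctrl.regions_of("wrist","mallet")[:4]:
        m=r["region"];c,_=cv2.findContours(m.astype(np.uint8),0,2);c=max(c,key=cv2.contourArea)
        print(r["confidence"],r["centre"],cv2.approxPolyDP(c,4,True)[:,0].tolist(),np.mean(im[m],0))
print(o["tcp_pos"],proj(ci,(480,256,102)),proj(ci,(480,256,0)))
E
```

```text
t: 10.18
tcp_pos: [479.4, 246.5, 223.6]
orientation: [[0.261, 0.965, -0.0], [0.965, -0.261, -0.0], [-0.0, 0.0, -1.0]]
wrist_force: [-0.4, -0.3, 0.4]
gripper_width: 0.878
grasp_force: 0.0
0.86 [164.0, 319.3] [[328, 142], [309, 144], [300, 156], [300, 173], [318, 195], [330, 189], [341, 169], [339, 154]] [ 77.62361838 128.26759744 170.18033741]
0.72 [73.9, 353.4] [[349, 49], [331, 62], [328, 82], [336, 94], [351, 99], [368, 90], [374, 70], [365, 54]] [185.94002181  99.47164667  49.02835333]
0.54 [3.0, 353.0] [[344, 0], [366, 0]] [ 15.35802469  92.81481481 117.79012346]
0.16 [309.3, 371.8] [[347, 228], [342, 358], [353, 369], [368, 369], [372, 360], [403, 361], [407, 323], [397, 295], [398, 277], [392, 277], [389, 292], [367, 292], [366, 251], [370, 244], [396, 244], [403, 259], [414, 259], [417, 232]] [ 59.14660862  88.8837242  116.43055751]
[479.43495481 246.49616461 223.58937461] [315.61227825 183.25761941] [316.43372224 159.52319796]
```

View pics/w5.png

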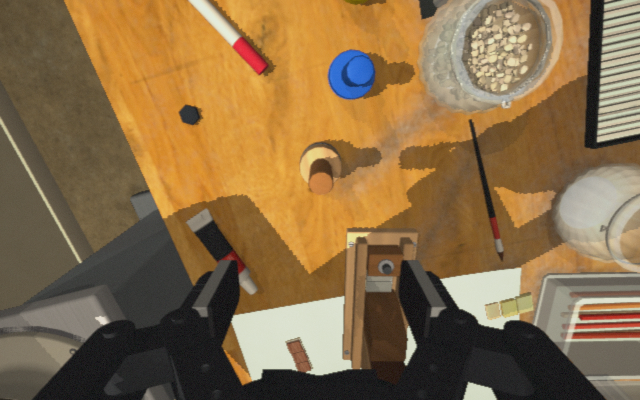

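The wooden mallet's handle top is at (320,184) and its head is at about (320.5,162). The blue look-alike is at (351,74).

```bash
python3 - <<'E'
from h import *
ci=info("wrist");o=ctrl.observe();R=o["orientation"]
a=ray(ci,(320,183.5),102);b=ray(ci,(320.5,162),40);print(a,b)
c=(a+b)/2;print("tool",R.T@(a-o["tcp_pos"]),R.T@(b-o["tcp_pos"]))
E
```

```text
[483.68447006 254.58592221 102.        ] [485.86830686 259.79829813  40.        ]
tool [  9.10940755   1.71437604 121.77865497] [ 14.70237722   2.43613142 183.77974985]
```

```bash
python3 -m jog '[[[0.19,0.03,0.8],0,75],[[0.19,0.03,1.8],0,75],[[0.19,0.03,2.5],0,75],[[0.19,0.03,2.85],0,75],[[0.19,0.03,2.85],0,75],[[0.19,0.03,2.85],0,8],[[0.19,0.03,2.85],0,8],[[0.19,0.03,2.85],0,8],[[0.19,0.03,2.85],0,8],[[0.19,0.03,2.85],0,8],[[0.19,0.03,2.85],0,8],[[0.19,0.03,2.85],0,8],[[0.19,0.03,2.85],0,8]]' 80
```

```text
t: 11.9
tcp_pos: [484.4, 258.0, 53.5]
orientation: [[0.261, 0.965, 0.001], [0.965, -0.261, 0.0], [0.001, 0.001, -1.0]]
wrist_force: [-2.1, -1.2, 8.4]
gripper_width: 0.24
grasp_force: 77.8
```

```bash
python3 -m jog '[[[0,0,-0.5],0,8],[[0,0,-1.4],0,8],[[0,0,-2.3],0,8],[[0,0,-2.9],0,8],[[-0.8,0.27,-2.9],0,8],[[-1.7,0.57,-2.9],0,8],[[-2.6,0.87,-2.9],0,8],[[-3.3,1.11,-2.9],0,8],[[-3.59,1.21,-2.9],0,8],[[-3.59,1.21,-2.8],0,8],[[-3.59,1.21,-2.8],0,8],[[-3.59,1.21,-2.8],0,8]]'
python3 - <<'E'
from h import *
s=ctrl.snapshot("scene");ci=info("scene");o=ctrl.observe();print(o["tcp_pos"],o["wrist_force"])
for n in("wedge","mallet"):
  for r in ctrl.regions_of("scene",n)[:2]:
    ys,xs=np.where(r["region"]);print(n,r["confidence"],xs.min(),xs.max(),ys.min(),ys.max())
c=s[110:250,280:400];cv2.imwrite("pics/s6.png",cv2.resize(c,None,fx=4.2,fy=4.2,interpolation=cv2.INTER_CUBIC))
E
```

```text
t: 13.4
tcp_pos: [497.9, 32.0, 220.5]
orientation: [[0.259, 0.966, -0.0], [0.966, -0.259, 0.0], [0.0, -0.0, -1.0]]
wrist_force: [0.4, 1.1, -2.8]
gripper_width: 0.238
grasp_force: 78.5
[497.89253437  31.93597279 220.5483374 ] [-0.01167445 -0.72488716 -1.76939308]
wedge 0.64 337 349 180 204
mallet 0.94 253 269 309 340
mallet 0.88 239 252 265 293
```

View pics/s6.png

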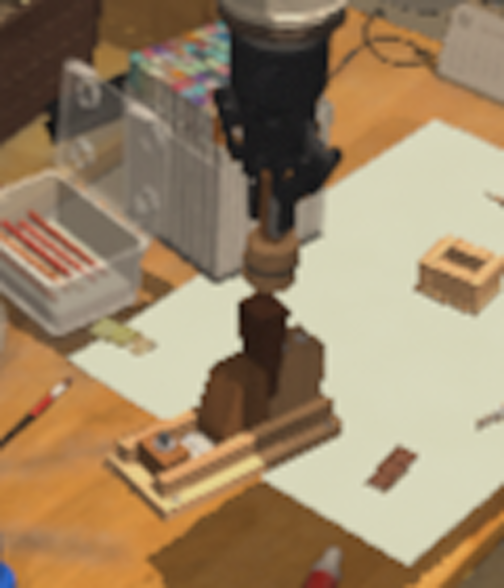

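The mallet head hangs centred above the wedge, whose top is just below it at crop (263,305). I'll go down slowly.

```bash
python3 -m jog '[[[0,0,0.08],0,8],[[0,0,0.16],0,8],[[0,0,0.2],0,8],[[0,0,0.23],0,8],[[0,0,0.25],0,8],[[0,0,0.27],0,8],[[0,0,0.29],0,8],[[0,0,0.31],0,8],[[0,0,0.33],0,8],[[0,0,0.35],0,8]]'
```

```text
t: 14.8
tcp_pos: [497.9, 31.0, 199.4]
orientation: [[0.261, 0.965, -0.0], [0.965, -0.261, 0.0], [0.0, -0.0, -1.0]]
wrist_force: [0.1, 0.2, -2.1]
gripper_width: 0.238
grasp_force: 78.5
```

```bash
python3 -m jog '[[[0,0,0.02],0,8],[[0,0,0.04],0,8],[[0,0,0.06],0,8],[[0,0,0.06],0,8]]'
```

```text
t: 15.3
tcp_pos: [497.9, 31.0, 195.9]
orientation: [[0.261, 0.965, -0.0], [0.965, -0.261, 0.0], [0.0, -0.0, -1.0]]
wrist_force: [0.6, -0.1, -1.9]
gripper_width: 0.235
grasp_force: 78.7
```

```bash
python3 -m jog '[[[0,0,0.02],0,8],[[0,0,0.04],0,8],[[0,0,0.06],0,8],[[0,0,0.06],0,8]]'
```

```text
t: 15.8
tcp_pos: [498.1, 31.0, 192.4]
orientation: [[0.261, 0.965, 0.0], [0.965, -0.261, 0.0], [0.0, 0.0, -1.0]]
wrist_force: [0.5, 1.6, 3.9]
gripper_width: 0.24
grasp_force: 78.7
```

```bash
python3 -m jog '[[[0,0,0.02],0,8],[[0,0,0.04],0,8],[[0,0,0.06],0,8],[[0,0,0.08],0,8],[[0,0,0.08],0,8]]'
```

```text
t: 16.42
tcp_pos: [498.1, 31.2, 187.6]
orientation: [[0.261, 0.965, 0.001], [0.965, -0.261, 0.0], [0.001, 0.0, -1.0]]
wrist_force: [1.0, 2.8, 4.3]
gripper_width: 0.234
grasp_force: 78.9
```

```bash
python3 -m jog '[[[0,0,0.01],0,8],[[0,0,0.02],0,8],[[0,0,0.03],0,8],[[0,0,0.03],0,8]]'
```

```text
t: 16.92
tcp_pos: [498.1, 31.2, 185.9]
orientation: [[0.261, 0.965, 0.001], [0.965, -0.261, 0.001], [0.001, 0.0, -1.0]]
wrist_force: [1.0, 3.3, 5.1]
gripper_width: 0.237
grasp_force: 78.9
```

```bash
python3 -m jog '[[[0,0,0.01],0,8],[[0,0,0.02],0,8],[[0,0,0.03],0,8]]'
```

```text
t: 17.3
tcp_pos: [498.2, 31.3, 184.3]
orientation: [[0.261, 0.965, 0.001], [0.965, -0.261, 0.001], [0.001, 0.001, -1.0]]
wrist_force: [0.9, 4.3, 8.9]
gripper_width: 0.237
grasp_force: 78.9
```

```bash
python3 -m jog '[[[0.003,0,0.005],0,8],[[0.006,0,0.005],0,8]]'
```

```text
t: 17.55
tcp_pos: [498.3, 31.6, 184.0]
orientation: [[0.261, 0.965, 0.001], [0.965, -0.261, 0.0], [0.001, 0.001, -1.0]]
wrist_force: [1.0, 3.9, 6.5]
gripper_width: 0.239
grasp_force: 78.9
```

```bash
python3 -m jog '[[[0.002,0,0.01],0,8],[[0.004,0,0.02],0,8],[[0.004,0,0.02],0,8]]'
```

```text
t: 17.92
tcp_pos: [498.5, 31.8, 183.2]
orientation: [[0.261, 0.965, 0.002], [0.965, -0.261, 0.001], [0.001, 0.001, -1.0]]
wrist_force: [0.2, 4.2, 11.7]
gripper_width: 0.238
grasp_force: 79.8
```

```bash
python3 -m jog '[[[0.001,0,0.007],0,8],[[0.002,0,0.01],0,8],[[0.002,0,0.01],0,8]]'
```

```text
t: 18.3
tcp_pos: [498.6, 31.9, 183.1]
orientation: [[0.261, 0.965, 0.002], [0.965, -0.261, 0.0], [0.001, 0.002, -1.0]]
wrist_force: [-1.2, 3.4, 19.1]
gripper_width: 0.239
grasp_force: 80.4
```

```bash
python3 -m jog '[[[0,0,-0.05],0,8],[[0,0,-0.2],0,8],[[0,0,-0.6],0,8],[[0,0,-0.7],0,8],[[0.8,-0.27,-0.7],0,8],[[1.7,-0.58,-0.7],0,8],[[2.6,-0.88,-0.7],0,8],[[3.3,-1.12,-0.7],0,8],[[3.57,-1.21,-0.5],0,8],[[3.57,-1.21,0.2],0,8],[[3.57,-1.21,1],0,8],[[3.57,-1.21,1.6],0,8],[[3.57,-1.21,1.9],0,8],[[3.57,-1.21,2],0,8],[[3.57,-1.21,2],0,8]]'
```

```text
t: 20.18
tcp_pos: [484.3, 257.4, 62.5]
orientation: [[0.261, 0.965, 0.001], [0.965, -0.261, 0.0], [0.001, 0.001, -1.0]]
wrist_force: [-0.3, 0.2, -1.1]
gripper_width: 0.239
grasp_force: 78.5
```

```bash
python3 -m jog '[[[0,0,0.04],0,8],[[0,0,0.08],0,8],[[0,0,0.12],0,8],[[0,0,0.14],0,8],[[0,0,0.14],0,8]]'
```

```text
t: 20.8
tcp_pos: [483.9, 257.5, 53.6]
orientation: [[0.261, 0.965, 0.0], [0.965, -0.261, 0.0], [0.0, 0.0, -1.0]]
wrist_force: [-1.1, -0.2, 0.9]
gripper_width: 0.239
grasp_force: 79.0
```

```bash
python3 -m jog '[[[0,0,0.01],0,8],[[0,0,0.01],0,8]]'
```

```text
t: 21.05
tcp_pos: [484.0, 257.6, 53.6]
orientation: [[0.261, 0.965, 0.0], [0.965, -0.261, 0.0], [0.0, 0.0, -1.0]]
wrist_force: [-4.7, -0.4, 10.4]
gripper_width: 0.238
grasp_force: 80.0
```

On the table. I'll release, rise, and check.

```bash
python3 -m jog '[[[0,0,-0.01],0,25],[[0,0,-0.01],0,40],[[0,0,-0.01],0,60],[[0,0,-0.01],0,75],[[0,0,-0.01],0,75],[[0,0,-0.01],0,75],[[0,0,-0.6],0,75],[[0,0,-1.4],0,75],[[0,0,-2.2],0,75],[[0,0,-3],0,75],[[0,0,-3],0,75],[[0,0,-3],0,75]]'
python3 - <<'E'
from h import *
s=ctrl.snapshot("scene");w=ctrl.snapshot("wrist")
a=cv2.resize(s[150:290,260:400],(400,400),interpolation=cv2.INTER_CUBIC);cv2.imwrite("pics/f.png",np.hstack([a,w[:,150:530]]))
E
```

```text
t: 22.55
tcp_pos: [483.7, 257.4, 232.3]
orientation: [[0.261, 0.965, -0.0], [0.965, -0.261, -0.0], [-0.0, -0.0, -1.0]]
wrist_force: [-0.7, -0.1, -1.1]
gripper_width: 0.88
grasp_force: 0.0
```

View pics/f.png

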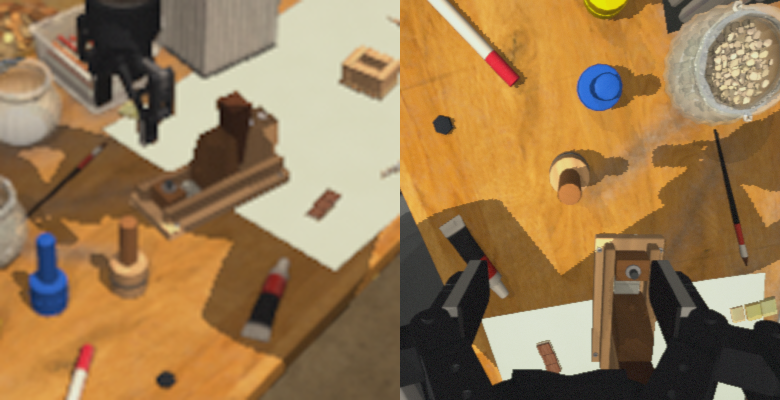

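The mallet stands upright at scene crop (127,270), and the wedge sits upright and lower in the slot at (235,115). The bystanders have not moved.

```bash
python3 -c "
from plant import ctrl
print(ctrl.sign_off())"
```

```text
the job is handed in; nothing more can be done
None
```

I handed the job in after about 23 s on the robot's clock: the mallet drove the wedge until it stopped at a push of about 21 N. That implies a squeeze of about 10 to 17 N on the piece (not measured directly), the mallet stands upright on the table and the bystanders look undisturbed; the hand-in returned no verdict.

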